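# Pump the ratchet clamp tight on a print blank

## Robot

A 6-joint arm with a two-finger parallel gripper is mounted at the origin on the work surface. World frame = base frame: x ahead of the robot, y to its left, z up, the work surface at z = 0. Lengths are in m, angles in rad, forces in N, time in s.
With the tool pointing down it reaches from about 0.35 to 0.975 m from the base axis. Payload 4.9 kg.
Tool frame: the origin (TCP) lies at the very end of the fingers, on their centre line; the grasp point (between the pads) lies 19 mm behind it; z points along the fingers, y is the line along which they close (so a half turn about z gives the same grasp; the last joint's range is limited). The gripper opens to 85 mm and grips with 20 to 120 N. Pads are 22 mm wide; open, the fingers measure 114 mm over their backs; the gripper's body (76 mm by 85 mm) begins 54 mm behind the grasp point. The pads swing forward as they close: fully open they stand 13 mm farther back than shut.
Start: joints at [1.144, 0.053, 1.613, -0, 1.476, -0.119], TCP at [0.189, 0.596, 0.192] pointing down, gripper open.
Joint ranges: [-3.01, 3.01], [-1.01, 2.22], [0.06, 2.58], [-1.02, 4.17], [0.09, 2.62], [-3.14, 3.14]. Speed limits (rad/s): [2.57, 2.57, 3.14, 3.14, 3.14, 3.14].

## Interface

Orientations are given as a rotation vector (axis times angle).
In Python, from station import ctrl gives the robot as it stands. The module is installed in compiled form; this text tells all that it offers.
- The arm moves only by the tool jog_arm, never from a script. Its argument "steps" is a list of rows, each an object with "delta_rot": the turn, a rotation vector about the tool's x, y, z in degrees, a list of three; "linear": the shift along the tool's x, y, z in m, a list of three; "grip": the finger opening in m, from 0 to 0.0854. In form: [{"delta_rot": [rx, ry, rz], "linear": [x, y, z], "grip": grip}, ...]. A call has 1 to 10 rows; each row shifts and turns the commanded pose from where the row before left it, along the tool's axes as they then stand; what a row does not reach is not made up. A row lasts 1/10 s, in which the tool goes at most 50 mm and 8.59 degrees, less where a joint would pass 70% of its speed; a pose out of reach is approached as far as the arm can. A call with a gripper value outside its range is refused whole. The fingers move at their own pace and stop on an object; "newtons" is the grip in N (left out, the last holds). Time passes only in rows, so rows that do not move let the fingers close. It gives the time, the measured TCP pose, the force, the opening and the grip force at its end, in the units of the state.
- ctrl.get_obs(): the state, without advancing time (a new reading comes with each control period).
- ctrl.get_image(name): name is "side" or "top"; returns (picture, depth): 480x640x3 uint8, red, green, blue; 480x640 float32, m along the optical axis (not along the pixel's ray), 0 where there is no reading.
- ctrl.camera_info(name): a dict with "camera_matrix" (3x3 intrinsics, pixels), "distortion" ([k1, k2, p1, p2, k3] as OpenCV has them; the pictures are not rectified), "R" (3x3) and "t" (3): a world point X has camera coordinates R X + t. Camera axes: x right, y down, z forward; pixel columns grow to the right and rows downward; lengths in m; the calibration is good to about 2 mm. A picture is of the moment at which its call begins. camera_info takes no time and is no camera call.
- ctrl.finish_job(): hands the job in; it is judged then, once.
The state is a dict: "t": time; "q": joint angles; "dq": joint speeds; "effort": joint torques, N m; "tool_pos": TCP position; "tool_rot": TCP orientation; "contact_force": force on the tool from outside, world axes, zero at the start; "wrist_torque": the same for the moment, N m; "opening": finger opening in m; "grip_force": force on a finger pad.
Only numpy, scipy, OpenCV 4.12 (cv2) and the standard library are available. Lean on these libraries where they do the work, as an engineer would, in place of code of your own. Each camera call takes 0.05 s, during which the arm holds its last target. There are 200 camera calls.

## Task

Take hold of the black upright grip of the red ratchet lever, under the lamp bar, and pump it back and forth in short strokes until the blue jaw has pushed the wooden blank against the aluminium fence and the lever stops dead because the blank is clamped tight. Stop pushing as soon as it goes solid (forcing it cracks the blank), then let go and draw back. Work the jaw only by its lever, keep off the jaw and the blank, and leave the ink bottle, tape roll and cup where they stand.

Things in the scene. Friction and masses are not known exactly. Their poses are not given: they have to be found in the camera images.
- press: the fixed clamping jig: grey base plate 170 (x) x 400 (y) x 20 mm high, flat on the table, plate centre at (15, 30) mm of this frame. Origin on the table; y points along the jaw's travel towards the fence, x away from the side where the grip stands, z up; its yaw varies (1.25 to 1.75 rad). Hold the grip with fingers closing along this y
- lamp (a point): point on the underside of the slim LED lamp bar: fixed, stiff, 14 (x) x 225 (y) x 12 mm, underside 187 mm above the table, reaching 50 mm to -y and 175 mm to +y of here (press axes), with a 16 mm post at +165 mm. Right over the grip it leaves no room for a gripper straight above: come from the -x side, fingers leaning 30 to 45 degrees from vertical, pointing to +x and down
- pivot (a point): centre of the lever's vertical hinge, at (60, 0, 50) mm in press, level with the lever arm's underside
- grip (a point): the point to hold, on the axis of the lever's black upright round grip: grip 26 mm in diameter, top 20 mm above this point, foot (on the red arm) 35 mm below it; 130 mm from the hinge axis, 97 mm above the table, 90 mm below the lamp bar. Its axes turn with the lever (x towards the hinge, z up)
- lever (a joint): angle of the ratchet lever: 0 when its arm points to -x of press, growing as the grip swings to +y (the working stroke); end stops at -0.21 and +0.21 rad; stays where left. Working strokes start with some free play, then take about 7 N at the grip (way back 1 to 3 N). Once the blank is clamped the force climbs 3 N and then sharply, before the end stop: 12 to 18 N is tight, 25 N too much
- pawl_tip (a point): the lever's spring pawl, 31.5 mm from the hinge. On the +y swing it pushes the jaw's toothed bar to +y; on the -y swing it clicks back over the teeth, 8 mm apart: swinging back 0.3 rad or more from the last push picks up the next tooth, and a full swing moves the jaw one tooth (the very first may be less)
- jaw: the blue sliding jaw, 80 mm wide (x) and 32 mm high, on a toothed steel bar; slides to +y of press, up to 60 mm, held anywhere by a 25 N brake. Origin at the middle of its width at base plate level; its front face is 4 mm ahead (+y), and a red spring pad stands before it with its face 18 mm ahead of the origin; the pad gives way 6 mm (2 N per mm) and then is solid
- blank: loose wooden print blank, 90 (x) x 70 (y) x 15 mm, lying on the base plate (its underside 20 mm above the table) between the pad and the fence; origin at the centre of its underside. The free gap in all, blank to pad and blank to fence, is 20 to 45 mm, so some 3 to 7 strokes
- fence: fixed aluminium fence, 100 (x) x 16 (y) x 28 mm, standing on the base plate, set differently each time; origin at the centre of its underside, the face towards the blank is 8 mm to -y of it
- ink: blue ink bottle standing near the jig, 40 mm in diameter, 100 mm high; origin at the centre of its underside; not to be disturbed
- tape: yellow ring-shaped tape roll lying near the jig, 90 mm across, 24 mm high; origin at the centre of its underside; not to be disturbed
- mug: white ceramic cup standing near the jig, 72 mm across, 80 mm high; origin at the centre of its underside; not to be disturbed
There are look-alikes about, which are no part of the job. Of the things that look like the blank, the smallest one is meant.

How it is judged:
On the way, in this order (a step that is already met when the one before it is completed fails the run):
1. the held lever has moved the jaw most of a tooth (x of the grasp point in the frame of grip between -0.03 and 0.03 m and y of the grasp point in the frame of grip between -0.012 and 0.012 m and z of the grasp point in the frame of grip between -0.04 and 0.04 m and distance of jaw from where it was at the start of the episode above 0.005 m), for 0.05 s.
2. the held lever has moved the jaw further, to the second tooth (x of the grasp point in the frame of grip between -0.03 and 0.03 m and y of the grasp point in the frame of grip between -0.012 and 0.012 m and z of the grasp point in the frame of grip between -0.04 and 0.04 m and distance of jaw from where it was at the start of the episode above 0.014 m), for 0.05 s.
At the end, for the whole second after the job is handed in: the blank lies flat (within 0.06 rad) and square to the fence (within 0.04 rad), at rest, clamped between the jaw's pad and the fence with more than 9 N on each, the lever let go; ink bottle, tape roll and cup upright and within 20 mm of where they stood (contact force between blank and fence above 9 N and contact force between blank and jaw above 9 N and angle between blank's own z axis and vertical below 0.06 rad and angle between the y axis of blank and the y axis of fence, either way round below 0.04 rad and linear speed of blank below 0.01 m/s and distance of each of ink, tape, mug from where it was at the start of the episode below 0.02 m and angle between each of ink, tape, mug's own z axis and vertical below 0.2 rad); the robot touches nothing.
It fails at once if the blank is crushed: more than 90 N between blank and fence (contact force between blank and fence above 90 N).
It fails at once if the robot pushes the jaw itself (over 3 N) (contact force between any of the fingers, the arm and jaw above 3 N).
It fails at once if the robot touches the blank (over 3 N) (contact force between any of the fingers, the arm and blank above 3 N).
It fails at once if a bystander is knocked (moved over 20 mm or tipped over 0.2 rad) (distance of any of ink, tape, mug from where it was at the start of the episode above 0.02 m or angle between any of ink, tape, mug's own z axis and vertical above 0.2 rad).
It also fails if it takes over 72 s, if anything falls off the work surface, if the arm or the gripper's body presses on something with over 40 N, if the wrist force passes 120 N, or if a joint passes its speed limit or range.

## Working session

There is one attempt and no reset: what is moved stays moved. The work goes in short steps, Python scripts to look and compute and a tool call to move; the robot and the scene stay as the last step left them, time stands still between calls to the robot, and variables do not carry over. Pictures are saved under pics/ and viewed, at most 10 in all, crops included, and the job is handed in when it is done.

Besides the shell and the picture viewer there is one more tool, called by a JSON object that holds its "method" and its "body", one argument or row to a line. jog_arm: Moves the arm, as the interface text tells. Its arguments: {"type":"object","properties":{"steps":{"type":"array"},"newtons":{"type":"number"}},"required":["steps"]}

```bash
mkdir -p pics; python3 - <<'E'
from station import ctrl
import cv2,numpy as np
for n in("side","top"):
    im,d=ctrl.get_image(n); cv2.imwrite(f"pics/{n}0.png",im[:,:,::-1]); np.save(f"pics/{n}0.npy",d)
    c=ctrl.camera_info(n); print(n,{k:np.round(np.array(v),4).tolist() for k,v in c.items()}, (d>0).mean())
o=ctrl.get_obs(); print(o)
E
```

```text
side {'camera_matrix': [[537.1994, 0.0, 315.3536], [0.0, 537.1994, 236.0016], [0.0, 0.0, 1.0]], 'distortion': [-0.069, 0.0, 0.0, 0.0, 0.0], 'R': [[0.9646, -0.2635, 0.0089], [-0.1885, -0.7129, -0.6755], [0.1844, 0.6499, -0.7373]], 't': [-0.5155, 0.2986, 0.8241]} 0.9958951822916666
top {'camera_matrix': [[469.6252, 0.0, 322.2787], [0.0, 469.6252, 238.8201], [0.0, 0.0, 1.0]], 'distortion': [-0.1226, 0.0, 0.0, 0.0, 0.0], 'R': [[0.0004, -0.9998, -0.0206], [-0.9979, 0.0009, -0.0642], [0.0642, 0.0206, -0.9977]], 't': [0.1526, 0.5584, 1.0096]} 0.9960123697916666
{'t': 0.1, 'q': array([ 1.14401843e+00,  5.32926864e-02,  1.61414972e+00, -3.55828049e-05,
        1.47600076e+00, -1.18986012e-01]), 'dq': array([ 0.00056493, -0.00148839, -0.00357378,  0.00052825,  0.00010133,
       -0.00115223]), 'effort': array([-4.15157956e-04, -3.94904888e+01, -3.71362782e+01, -1.94826493e-04,
        3.88652654e-03,  4.32135309e-06]), 'tool_pos': array([0.18908426, 0.5950451 , 0.19038904]), 'tool_rot': array([-4.81495488e-01, -3.10400379e+00,  2.81380389e-03]), 'contact_force': array([ 0.19243513,  0.12961921, -0.54833981]), 'wrist_torque': array([ 0.05302131, -0.01808668,  0.02228052]), 'grip_force': 0.0, 'opening': 0.08520655746756643}
```

View pics/side0.png

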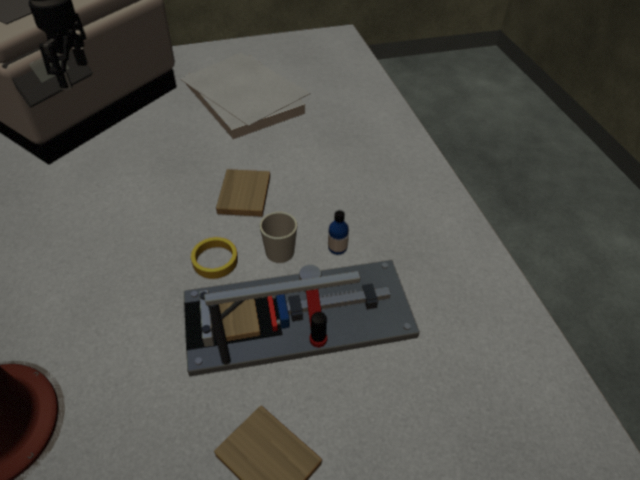

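View pics/top0.png

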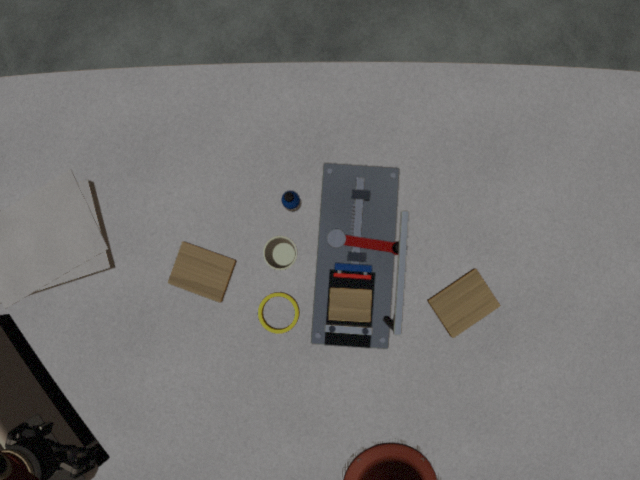

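The side view shows the jig with the grip at about (318,325). In the top view the plate spans roughly (313..400, 163..348), with the hinge at (337,239), the grip at (397,248), and the lamp bar running (404,211)-(398,334). I'll enlarge both.

```bash
cat > h.py <<'E'
from station import ctrl
import cv2,numpy as np
from scipy.spatial.transform import Rotation as Ro
def ray(n,uv):
    c=ctrl.camera_info(n);K=np.array(c["camera_matrix"]);D=np.array(c["distortion"]);R=np.array(c["R"]);t=np.array(c["t"])
    p=cv2.undistortPoints(np.array([[uv]],float),K,D)[0,0]
    return -R.T@t, R.T@np.array([p[0],p[1],1.])
def atz(n,uv,z):
    o,d=ray(n,uv); return o+d*(z-o[2])/d[2]
def atd(n,uv,dep):
    o,d=ray(n,uv); return o+d*dep
def tri(a,b):
    o1,d1=ray("side",a);o2,d2=ray("top",b)
    A=np.c_[d1,-d2];s=np.linalg.lstsq(A,o2-o1,rcond=None)[0]
    p,q=o1+d1*s[0],o2+d2*s[1]; return (p+q)/2,np.linalg.norm(p-q)
def proj(n,P):
    c=ctrl.camera_info(n);R=np.array(c["R"])
    return cv2.projectPoints(np.array(P,float).reshape(-1,3),cv2.Rodrigues(R)[0],np.array(c["t"]),np.array(c["camera_matrix"]),np.array(c["distortion"]))[0][:,0]
def crop(im,x0,y0,w,h,s,name):
    g=cv2.resize(im[y0:y0+h,x0:x0+w,::-1],None,fx=s,fy=s,interpolation=cv2.INTER_CUBIC)
    g=np.clip(g.astype(float)*1.6,0,255).astype(np.uint8); cv2.imwrite(name,g)
E
python3 - <<'E'
from h import *
a=cv2.imread("pics/side0.png")[:,:,::-1];b=cv2.imread("pics/top0.png")[:,:,::-1]
A=a[250:380,170:430];B=b[150:360,300:420]
crop(a,175,255,250,120,3.2,"pics/sc.png")
crop(np.rot90(b[155:355,300:420]).copy(),0,0,200,120,4,"pics/tc.png")
E
```

```text
(no output)
```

View pics/sc.png

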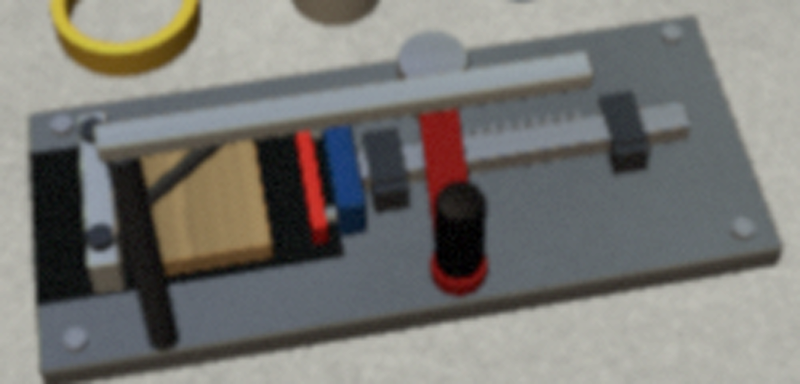

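View pics/tc.png

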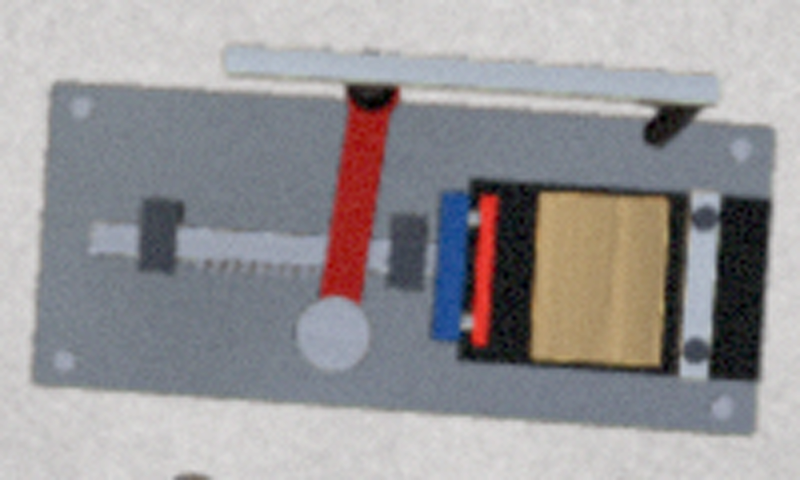

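Side crop: plate corners are at (28,112), (695,17), (780,250) and (45,372), with the grip top at (464,195) and foot at (460,270). Top crop: plate corners are at (54,83), (775,128), (755,433) and (33,385). The hinge disc is at (333,333), the grip's visible edge is at (372,110), and the lamp bar runs from (226,60) to (718,88).

```bash
cat >> h.py <<'E'
S=lambda u,v:(175+u/3.2-.35,255+v/3.2-.35)
T=lambda u,v:(419-v/4+.4,155+u/4-.4)
E
python3 - <<'E'
from h import *
np.set_printoptions(precision=4,suppress=True)
from scipy.optimize import least_squares
# press corners: (x,y): TL tc = -x,-y
loc=np.array([[-70,-170],[-70,230],[100,230],[100,-170]])/1000.
tc=[(54,83),(775,128),(755,433),(33,385)]; sc=[(780,250),(45,372),(28,112),(695,17)]
P=np.array([atz("top",T(*p),.02)[:2] for p in tc]);Q=np.array([atz("side",S(*p),.02)[:2] for p in sc])
def fit(W):
    f=lambda p:((Ro.from_euler('z',p[2]).as_matrix()[:2,:2]@loc.T).T+p[:2]-W).ravel()
    r=least_squares(f,[.5,0,1.5]);return r.x,np.abs(r.fun).max()
print(fit(P),fit(Q)); x,_=fit((P+Q)/2);print(x)
for a,b in zip(sc,tc): print("tri",tri(S(*a),T(*b)))
M=Ro.from_euler('z',x[2]).as_matrix();O=np.r_[x[:2],0]
L=lambda w:M.T@(w-O)
print("hinge tri",[L(v) if i==0 else v for i,v in enumerate(tri(S(433,60),T(333,333)))])
for z,s in((.117,(464,195)),(.062,(460,270))): print("grip side z",z,L(atz("side",S(*s),z)))
print("grip top edge",L(atz("top",T(372,110),.117)))
lt=tri(S(590,65),T(226,60));print("lamp end",lt,L(lt[0]))
lt=tri(S(100,140),T(718,88));print("lamp end2",lt,L(lt[0]))
print("grip world", O+M@np.array([-.07,0,.097]))
d=np.load("pics/side0.npy")
for p in((464,195),(460,230),(462,250)):
  u,v=S(*p);print("dep",L(atd("side",(u,v),d[int(round(v)),int(round(u))])))
for a in((160,270),(272,250),(325,240),(310,240),(90,290)): print(a,L(atz("side",S(*a),.035)))
for n,p in(("ink",(290,208)),("tape",(279,313)),("mug",(281,254))): print(n,L(atz("top",p,.05)))
E
```

```text
(array([0.5523, 0.0633, 1.5029]), np.float64(0.0020969772080851046)) (array([0.5513, 0.0575, 1.4957]), np.float64(0.004082791118903251))
[0.5518 0.0604 1.4993]
tri (array([ 0.7171, -0.0182,  0.0101]), np.float64(0.0009733457346962483))
tri (array([0.3193, 0.01  , 0.0123]), np.float64(0.0013731729401917946))
tri (array([0.33  , 0.1768, 0.0167]), np.float64(0.0003413328324528319))
tri (array([0.7302, 0.1507, 0.0097]), np.float64(0.0008188649209106685))
hinge tri [array([ 0.0624, -0.0014,  0.0578]), np.float64(0.0006708988013117989)]
grip side z 0.117 [-0.0687  0.0087  0.117 ]
grip side z 0.062 [-0.0766  0.0116  0.062 ]
grip top edge [-0.0489  0.0137  0.117 ]
lamp end (array([ 0.5985, -0.0016,  0.1915]), np.float64(0.0008836292997571483)) [-0.0586 -0.0511  0.1915]
lamp end2 (array([0.3748, 0.013 , 0.1925]), np.float64(0.0005141665576622723)) [-0.0599  0.1731  0.1925]
grip world [ 0.5468 -0.0094  0.097 ]
dep [-0.0687  0.0087  0.1169]
dep [-0.083   0.0135  0.109 ]
dep [-0.0829  0.0122  0.0907]
(160, 270) [-0.0311  0.1623  0.035 ]
(272, 250) [-0.0298  0.1031  0.035 ]
(325, 240) [-0.0289  0.0747  0.035 ]
(310, 240) [-0.0274  0.0825  0.035 ]
(90, 290) [-0.0365  0.1992  0.035 ]
ink [ 0.1653 -0.0592  0.05  ]
tape [0.1717 0.1653 0.05  ]
mug [0.1769 0.0404 0.05  ]
```

```bash
cat >> h.py <<'E'
O=np.array([.5518,.0604,0]);YAW=1.4993;M=Ro.from_euler('z',YAW).as_matrix()
def tgt(a):
    z=M@[np.sin(a),0,-np.cos(a)];y=-M[:,1];return np.c_[np.cross(y,z),y,z]
def rep():
    o=ctrl.get_obs();R=Ro.from_rotvec(o["tool_rot"]).as_matrix()
    g=o["tool_pos"]-.019*R[:,2];return o,R,M.T@(g-O)
E
python3 - <<'E'
from h import *
np.set_printoptions(precision=4,suppress=True)
o,R,g=rep();Rt=tgt(np.radians(40))
print("rot deg",np.degrees(Ro.from_matrix(R.T@Rt).as_rotvec()))
G=O+M@[-.070,.010,.097]; pre=G+.019*Rt[:,2]-.12*Rt[:,2]
up=o["tool_pos"]+[0,0,.16]
print("G",G,"pre",pre,"move in target tool",Rt.T@(pre-up), "press y in tool",Rt.T@M[:,1],"up",Rt.T@[0,0,1],"pressx",Rt.T@M[:,0])
E
```

```text
rot deg [-26.7143  33.8521  73.11  ]
G [ 0.5368 -0.0087  0.097 ] pre [ 0.5322 -0.0735  0.1744] move in target tool [-0.6052  0.39   -0.278 ] press y in tool [-0. -1. -0.] up [ 0.6428  0.     -0.766 ] pressx [ 0.766  -0.      0.6428]
```

{"method": "jog_arm", "body": {
  "steps": [
    {"delta_rot": [0, 0, 0], "linear": [0, 0, -0.04], "grip": 0.085},
    {"delta_rot": [0, 0, 0], "linear": [0, 0, -0.04], "grip": 0.085},
    {"delta_rot": [0, 0, 0], "linear": [0, 0, -0.04], "grip": 0.085},
    {"delta_rot": [0, 0, 0], "linear": [0, 0, -0.04], "grip": 0.085}
  ]
}}

```text
t: 0.5
tool_pos: [0.1891, 0.5952, 0.3524]
tool_rot: [-0.481, -3.104, 0.002]
contact_force: [0.3, 0.7, -0.2]
opening: 0.0851
grip_force: 0.0
```

{"method": "jog_arm", "body": {
  "steps": [
    {"delta_rot": [-2.67, 3.385, 7.31], "linear": [0, 0, 0], "grip": 0.085},
    {"delta_rot": [-2.67, 3.385, 7.31], "linear": [0, 0, 0], "grip": 0.085},
    {"delta_rot": [-2.67, 3.385, 7.31], "linear": [0, 0, 0], "grip": 0.085},
    {"delta_rot": [-2.67, 3.385, 7.31], "linear": [0, 0, 0], "grip": 0.085},
    {"delta_rot": [-2.67, 3.385, 7.31], "linear": [0, 0, 0], "grip": 0.085},
    {"delta_rot": [-2.67, 3.385, 7.31], "linear": [0, 0, 0], "grip": 0.085},
    {"delta_rot": [-2.67, 3.385, 7.31], "linear": [0, 0, 0], "grip": 0.085},
    {"delta_rot": [-2.67, 3.385, 7.31], "linear": [0, 0, 0], "grip": 0.085},
    {"delta_rot": [-2.67, 3.385, 7.31], "linear": [0, 0, 0], "grip": 0.085},
    {"delta_rot": [-2.67, 3.385, 7.31], "linear": [0, 0, 0], "grip": 0.085}
  ]
}}

```text
t: 1.5
tool_pos: [0.1897, 0.5951, 0.3508]
tool_rot: [-1.893, -1.751, -0.69]
contact_force: [-0.2, 0.3, 0.7]
opening: 0.0848
grip_force: 0.0
```

```bash
python3 - <<'E'
from h import *
np.set_printoptions(precision=4,suppress=True)
o,R,g=rep();Rt=tgt(np.radians(40))
print("rot deg",np.degrees(Ro.from_matrix(R.T@Rt).as_rotvec()),o["q"],o["tool_pos"])
G=O+M@[-.070,.010,.097]; pre=G+.019*Rt[:,2]-.12*Rt[:,2]
print(R.T@(pre+[0,0,.15]-o["tool_pos"]),"then down", R.T@[0,0,-.15])
E
```

```text
rot deg [ 0.1127 -0.1815 -0.3223] [ 0.9755 -0.4791  1.9294  0.3708  1.0886  0.9827] [0.1897 0.5951 0.3508]
[-0.5056  0.393  -0.3936] then down [-0.0968  0.0003  0.1146]
```

{"method": "jog_arm", "body": {
  "steps": [
    {"delta_rot": [0, 0, 0], "linear": [-0.0253, 0.0196, -0.0197], "grip": 0.085},
    {"delta_rot": [0, 0, 0], "linear": [-0.0253, 0.0196, -0.0197], "grip": 0.085},
    {"delta_rot": [0, 0, 0], "linear": [-0.0253, 0.0196, -0.0197], "grip": 0.085},
    {"delta_rot": [0, 0, 0], "linear": [-0.0253, 0.0196, -0.0197], "grip": 0.085},
    {"delta_rot": [0, 0, 0], "linear": [-0.0253, 0.0196, -0.0197], "grip": 0.085},
    {"delta_rot": [0, 0, 0], "linear": [-0.0253, 0.0196, -0.0197], "grip": 0.085},
    {"delta_rot": [0, 0, 0], "linear": [-0.0253, 0.0196, -0.0197], "grip": 0.085},
    {"delta_rot": [0, 0, 0], "linear": [-0.0253, 0.0196, -0.0197], "grip": 0.085},
    {"delta_rot": [0, 0, 0], "linear": [-0.0253, 0.0196, -0.0197], "grip": 0.085},
    {"delta_rot": [0, 0, 0], "linear": [-0.0253, 0.0196, -0.0197], "grip": 0.085}
  ]
}}

```text
t: 2.5
tool_pos: [0.3624, 0.2605, 0.339]
tool_rot: [-1.888, -1.758, -0.69]
contact_force: [0.6, -0.5, -0.1]
opening: 0.0849
grip_force: 0.0
```

{"method": "jog_arm", "body": {
  "steps": [
    {"delta_rot": [0, 0, 0], "linear": [-0.0253, 0.0196, -0.0197], "grip": 0.085},
    {"delta_rot": [0, 0, 0], "linear": [-0.0253, 0.0196, -0.0197], "grip": 0.085},
    {"delta_rot": [0, 0, 0], "linear": [-0.0253, 0.0196, -0.0197], "grip": 0.085},
    {"delta_rot": [0, 0, 0], "linear": [-0.0253, 0.0196, -0.0197], "grip": 0.085},
    {"delta_rot": [0, 0, 0], "linear": [-0.0253, 0.0196, -0.0197], "grip": 0.085},
    {"delta_rot": [0, 0, 0], "linear": [-0.0253, 0.0196, -0.0197], "grip": 0.085},
    {"delta_rot": [0, 0, 0], "linear": [-0.0253, 0.0196, -0.0197], "grip": 0.085},
    {"delta_rot": [0, 0, 0], "linear": [-0.0253, 0.0196, -0.0197], "grip": 0.085},
    {"delta_rot": [0, 0, 0], "linear": [-0.0253, 0.0196, -0.0197], "grip": 0.085},
    {"delta_rot": [0, 0, 0], "linear": [-0.0253, 0.0196, -0.0197], "grip": 0.085}
  ]
}}

```text
t: 3.5
tool_pos: [0.5351, -0.073, 0.3265]
tool_rot: [-1.888, -1.757, -0.689]
contact_force: [0.1, -0.1, 0.6]
opening: 0.085
grip_force: 0.0
```

```bash
python3 - <<'E'
from h import *
np.set_printoptions(precision=4,suppress=True)
o,R,g=rep();Rt=tgt(np.radians(40))
print("rot deg",np.degrees(Ro.from_matrix(R.T@Rt).as_rotvec()),o["q"],o["tool_pos"],o["t"])
G=O+M@[-.070,.010,.097]; pre=G+.019*Rt[:,2]-.12*Rt[:,2]
print(R.T@(pre-o["tool_pos"]))
E
```

```text
rot deg [-0.0108 -0.1129 -0.0253] [-0.6169 -0.0582  1.6246  0.625   1.9154 -0.4313] [ 0.5351 -0.073   0.3265] 3.5
[-0.0986 -0.0029  0.1159]
```

{"method": "jog_arm", "body": {
  "steps": [
    {"delta_rot": [0, 0, 0], "linear": [-0.0246, -0.0007, 0.029], "grip": 0.085},
    {"delta_rot": [0, 0, 0], "linear": [-0.0246, -0.0007, 0.029], "grip": 0.085},
    {"delta_rot": [0, 0, 0], "linear": [-0.0246, -0.0007, 0.029], "grip": 0.085},
    {"delta_rot": [0, 0, 0], "linear": [-0.0246, -0.0007, 0.029], "grip": 0.085},
    {"delta_rot": [0, 0, 0], "linear": [0, 0, 0.02], "grip": 0.085},
    {"delta_rot": [0, 0, 0], "linear": [0, 0, 0], "grip": 0.085}
  ]
}}

```text
t: 4.1
tool_pos: [0.5305, -0.057, 0.1562]
tool_rot: [-1.884, -1.752, -0.685]
contact_force: [-0.3, 0.3, 0.4]
opening: 0.0854
grip_force: 0.0
```

```bash
python3 - <<'E'
from h import *
np.set_printoptions(precision=4,suppress=True)
a,_=ctrl.get_image("side")
crop(a,150,170,300,200,2.6,"pics/sc1.png")
o,R,g=rep();print(o["q"],g)
print("grasp pix in crop",(proj("side",[O+M@g,o["tool_pos"],O+M@[-.07,.01,.097]])-[150,170])*2.6)
E
```

```text
[-0.599   0.0407  1.8121  0.5934  1.6726 -0.5836] [-0.132   0.0114  0.173 ]
grasp pix in crop [[461.2952 416.98  ]
 [455.8861 412.6727]
 [438.9876 399.1572]]
```

View pics/sc1.png

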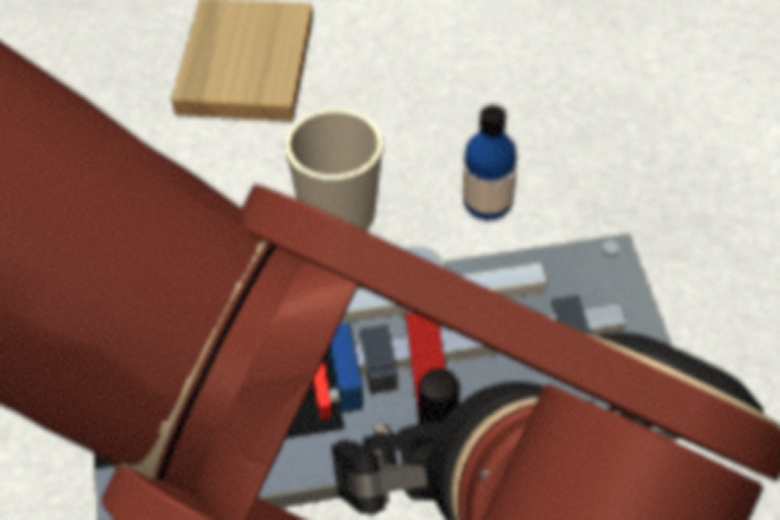

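The crop shows the grip head at (438,385) on the gripper's centre line, with the near finger on its fence side at (350,470), and the arm well above the lamp. I'll advance along the tool axis.

{"method": "jog_arm", "body": {
  "steps": [
    {"delta_rot": [0, 0, 0], "linear": [-0.0003, 0.0003, 0.0196], "grip": 0.085},
    {"delta_rot": [0, 0, 0], "linear": [-0.0003, 0.0003, 0.0196], "grip": 0.085},
    {"delta_rot": [0, 0, 0], "linear": [-0.0003, 0.0003, 0.0196], "grip": 0.085},
    {"delta_rot": [0, 0, 0], "linear": [-0.0003, 0.0003, 0.0196], "grip": 0.085},
    {"delta_rot": [0, 0, 0], "linear": [-0.0002, 0.0002, 0.0196], "grip": 0.085},
    {"delta_rot": [0, 0, 0], "linear": [0, 0, 0], "grip": 0.085}
  ]
}}

```text
t: 4.75
tool_pos: [0.5382, 0.0035, 0.0837]
tool_rot: [-1.886, -1.759, -0.688]
contact_force: [-0.5, 0.2, -0.7]
opening: 0.085
grip_force: 0.0
```

```bash
python3 - <<'E'
from h import *
np.set_printoptions(precision=4,suppress=True)
o,R,g=rep();print(o["q"],g,o["contact_force"])
a,_=ctrl.get_image("side");b,_=ctrl.get_image("top")
x=cv2.resize(a[230:370,230:400],None,fx=2.8,fy=2.8,interpolation=2);y=cv2.resize(np.rot90(b[180:340,300:440]),None,fx=2.45*1,fy=2.8,interpolation=2)
y=cv2.resize(y,(int(392*160/140),392));w=np.hstack([x[:392,:350],y])
cv2.imwrite("pics/c2.png",np.clip(w[:,:,::-1].astype(float)*1.6,0,255).astype(np.uint8));print(w.shape)
E
```

```text
[-0.5     0.0891  1.8993  0.6268  1.5067 -0.5867] [-0.07    0.0094  0.0982] [-0.5234  0.1589 -0.7241]
(392, 798, 3)
```

View pics/c2.png

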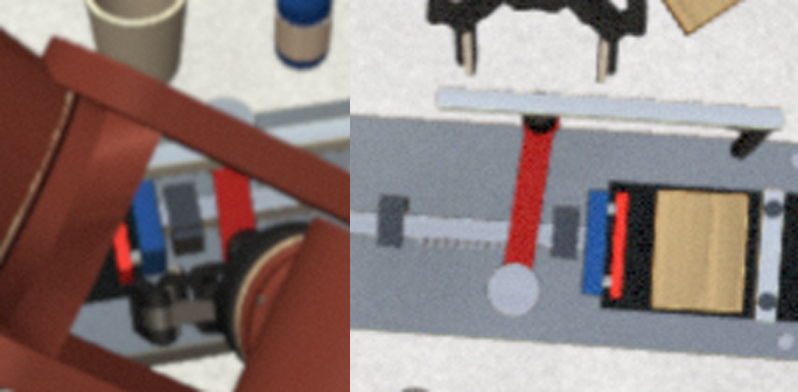

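```bash
python3 - <<'E'
from h import *
np.set_printoptions(precision=4,suppress=True)
o,R,g=rep();print(o["q"],g,o["tool_pos"])
p=o["tool_pos"]
q=proj("top",[p,p+.0425*R[:,1],p-.0425*R[:,1],p-.013*R[:,2]+.0425*R[:,1],p-.05*R[:,2]])
print(np.c_[350+(q[:,1]-180)*2.8,(439.5-q[:,0])*2.8])
b,d=ctrl.get_image("top")
# fingertips: depth pts around
for u,v in((465,65),(603,68),(470,40),(605,40)):
    c=439.5-v/2.8;r=180+(u-350)/2.8
    z=d[int(round(r)),int(round(c))];print(u,v,z,M.T@(atd("top",(c,r),z)-O))
E
```

```text
[-0.5014  0.0879  1.8966  0.627   1.507  -0.5867] [-0.0713  0.0079  0.1   ] [0.5397 0.002  0.0855]
[[534.2706 124.3957]
 [476.5369 120.8406]
 [592.2958 128.0678]
 [476.1072 107.5174]
 [534.9097  71.634 ]]
465 65 0.9054936 [-0.09   -0.0396  0.1414]
603 68 0.89066404 [-0.0921  0.0558  0.1502]
470 40 0.89342165 [-0.1054 -0.0361  0.1529]
605 40 0.87509674 [-0.1083  0.056   0.1654]
```

```bash
python3 - <<'E'
from h import *
np.set_printoptions(precision=4,suppress=True)
o,R,g=rep();b,d=ctrl.get_image("top")
for u0 in(466,603):
  r=int(round(180+(u0-350)/2.8))
  for rr in (r-1,r,r+1):
    print(rr,[(c,np.round(M.T@(atd("top",(c,rr),d[rr,c])-O),3).tolist()[0::2],b[rr,c].tolist()) for c in range(417,402,-2)])
E
```

```text
220 [(417, [-0.091, 0.144], [100, 94, 83]), (415, [-0.088, 0.14], [134, 129, 122]), (413, [-0.107, 0.001], [138, 135, 134]), (411, [-0.102, 0.003], [143, 144, 142]), (409, [-0.098, -0.0], [132, 131, 131]), (407, [-0.063, 0.201], [119, 123, 127]), (405, [-0.059, 0.202], [123, 128, 135]), (403, [-0.056, 0.196], [125, 131, 138])]
221 [(417, [-0.09, 0.147], [119, 110, 99]), (415, [-0.088, 0.139], [121, 113, 100]), (413, [-0.084, 0.137], [132, 131, 128]), (411, [-0.102, 0.002], [144, 142, 142]), (409, [-0.097, 0.004], [136, 135, 136]), (407, [-0.063, 0.197], [123, 125, 129]), (405, [-0.059, 0.2], [122, 129, 136]), (403, [-0.056, 0.201], [126, 131, 140])]
222 [(417, [-0.091, 0.142], [99, 91, 81]), (415, [-0.088, 0.141], [100, 94, 85]), (413, [-0.084, 0.137], [125, 121, 119]), (411, [-0.102, 0.004], [144, 143, 142]), (409, [-0.098, 0.003], [141, 141, 139]), (407, [-0.063, 0.198], [122, 126, 126]), (405, [-0.06, 0.198], [123, 129, 136]), (403, [-0.056, 0.199], [126, 132, 140])]
269 [(417, [-0.096, 0.149], [113, 106, 93]), (415, [-0.092, 0.147], [114, 106, 93]), (413, [-0.089, 0.141], [117, 1
[... 161 characters left out ...]
8, 120]), (403, [-0.061, 0.199], [118, 124, 132])]
270 [(417, [-0.096, 0.147], [117, 108, 98]), (415, [-0.093, 0.144], [118, 110, 98]), (413, [-0.089, 0.142], [115, 108, 98]), (411, [-0.086, 0.139], [124, 117, 112]), (409, [-0.105, -0.001], [144, 143, 141]), (407, [-0.1, -0.001], [142, 143, 143]), (405, [-0.096, 0.0], [119, 119, 121]), (403, [-0.061, 0.199], [119, 127, 132])]
271 [(417, [-0.096, 0.148], [77, 70, 65]), (415, [-0.093, 0.144], [67, 63, 55]), (413, [-0.09, 0.139], [102, 98, 97]), (411, [-0.109, 0.005], [135, 135, 133]), (409, [-0.105, -0.0], [146, 145, 144]), (407, [-0.101, -0.001], [143, 144, 140]), (405, [-0.095, 0.004], [115, 117, 117]), (403, [-0.061, 0.2], [118, 123, 131])]
```

```bash
python3 - <<'E'
from h import *
np.set_printoptions(precision=4,suppress=True)
P0=np.array([.1891,.595,.1904]);print(proj("side",[P0]),proj("top",[P0]))
a=cv2.imread("pics/side0.png")[:,:,::-1];b,_=ctrl.get_image("top");a2,_=ctrl.get_image("side")
x=cv2.resize(a[0:130,10:140],None,fx=3,fy=3,interpolation=2)
y=cv2.resize(np.rot90(b[190:310,380:490])[:, :],None,fx=3.4,fy=3.4,interpolation=2)
y=cv2.resize(y,(int(120*390/110),390))
w=np.hstack([x,y])[:,:800];cv2.imwrite("pics/c3.png",np.clip(w[:,:,::-1].astype(float)*1.8,0,255).astype(np.uint8))
E
```

```text
[[82.4022 97.7023]] [[ 88.0666 426.7806]]
```

View pics/c3.png

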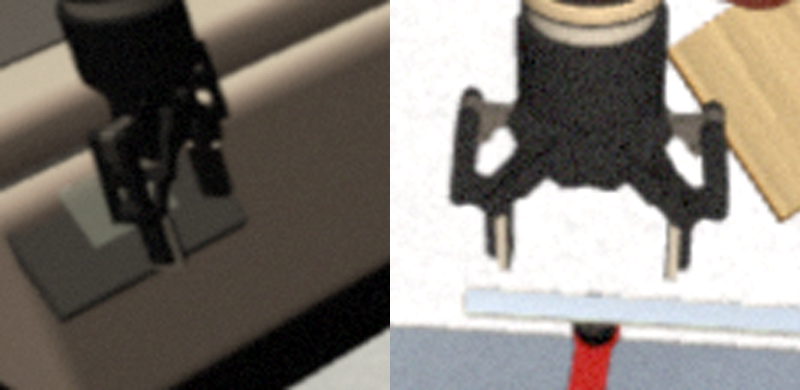

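```bash
python3 - <<'E'
from h import *
np.set_printoptions(precision=4,suppress=True)
d=np.load("pics/side0.npy")
for c,r0 in((64,80),(66,82),(68,82),(81,58),(83,60),(85,60)):
  print(c,[(r,np.round(atd("side",(c,r),d[r,c]),3).tolist()) for r in range(r0-4,r0+9,2)])
E
```

```text
64 [(76, [0.181, 0.54, 0.275]), (78, [0.179, 0.54, 0.271]), (80, [0.178, 0.539, 0.267]), (82, [0.177, 0.537, 0.264]), (84, [0.176, 0.537, 0.26]), (86, [0.174, 0.539, 0.255]), (88, [0.172, 0.543, 0.248])]
66 [(78, [0.182, 0.545, 0.267]), (80, [0.18, 0.548, 0.262]), (82, [0.179, 0.544, 0.26]), (84, [0.179, 0.541, 0.257]), (86, [0.179, 0.536, 0.256]), (88, [0.177, 0.538, 0.251]), (90, [0.14, 0.696, 0.156])]
68 [(78, [0.185, 0.545, 0.267]), (80, [0.184, 0.544, 0.263]), (82, [0.183, 0.544, 0.259]), (84, [0.182, 0.544, 0.255]), (86, [0.18, 0.547, 0.249]), (88, [0.179, 0.543, 0.247]), (90, [0.143, 0.698, 0.154])]
81 [(54, [0.208, 0.629, 0.27]), (56, [0.206, 0.633, 0.264]), (58, [0.205, 0.634, 0.259]), (60, [0.203, 0.635, 0.254]), (62, [0.202, 0.637, 0.249]), (64, [0.201, 0.635, 0.245]), (66, [0.187, 0.7, 0.206])]
83 [(56, [0.21, 0.634, 0.263]), (58, [0.209, 0.63, 0.26]), (60, [0.208, 0.631, 0.255]), (62, [0.206, 0.637, 0.248]), (64, [0.402, -0.459, 0.814]), (66, [0.191, 0.702, 0.205]), (68, [0.19, 0.698, 0.202])]
85 [(56, [0.214, 0.633, 0.262]), (58, [0.213, 0.632, 0.259]), (60, [0.211, 0.632, 0.254]), (62, [0.211, 0.629, 0.252]), (64, [0.209, 0.631, 0.246]), (66, [0.195, 0.705, 0.202]), (68, [0.194, 0.701, 0.2])]
```

Both depth maps put the open fingertips about 40 mm further back than the reported TCP. Closing on the grip here will test that.

{"method": "jog_arm", "body": {
  "newtons": 30,
  "steps": [
    {"delta_rot": [0, 0, 0], "linear": [0, 0, 0], "grip": 0.02},
    {"delta_rot": [0, 0, 0], "linear": [0, 0, 0], "grip": 0.02},
    {"delta_rot": [0, 0, 0], "linear": [0, 0, 0], "grip": 0.02},
    {"delta_rot": [0, 0, 0], "linear": [0, 0, 0], "grip": 0.02},
    {"delta_rot": [0, 0, 0], "linear": [0, 0, 0], "grip": 0.02},
    {"delta_rot": [0, 0, 0], "linear": [0, 0, 0], "grip": 0.02},
    {"delta_rot": [0, 0, 0], "linear": [0, 0, 0], "grip": 0.02},
    {"delta_rot": [0, 0, 0], "linear": [0, 0, 0], "grip": 0.02}
  ]
}}

```text
t: 5.85
tool_pos: [0.5387, 0.0028, 0.084]
tool_rot: [-1.888, -1.758, -0.689]
contact_force: [0.0, 0.4, -0.3]
opening: 0.0196
grip_force: 0.0
```

```bash
python3 - <<'E'
from h import *
np.set_printoptions(precision=4,suppress=True)
o,R,g=rep();b,d=ctrl.get_image("top");print(o["tool_pos"],g,o["opening"],o["grip_force"])
y=cv2.resize(np.rot90(b[190:310,360:490]),None,fx=4.2,fy=4.2,interpolation=2)
cv2.imwrite("pics/c4.png",np.clip(y[:,:,::-1].astype(float)*1.8,0,255).astype(np.uint8))
p=proj("top",[o["tool_pos"],o["tool_pos"]-.042*R[:,2]]);print((p[:,1]-190)*4.2,(489.5-p[:,0])*4.2)
E
```

```text
[0.5387 0.0028 0.084 ] [-0.0706  0.0089  0.0985] 0.019614677329621723 0.0
[236.4839 237.2252] [398.5955 332.6357]
```

View pics/c4.png

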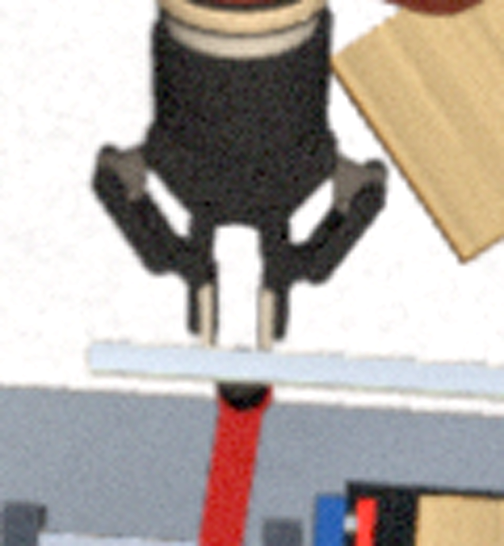

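The fingers closed to 19.6 mm on nothing. In the crop the tips end at (238,345), just short of the lamp, while the reported TCP projects to (236,399). So the real fingers are about 40 mm shorter than the reported TCP. I'll open, advance about 37 mm and close again.

{"method": "jog_arm", "body": {
  "newtons": 30,
  "steps": [
    {"delta_rot": [0, 0, 0], "linear": [0, 0, -0.01], "grip": 0.075},
    {"delta_rot": [0, 0, 0], "linear": [0, 0, 0], "grip": 0.075},
    {"delta_rot": [0, 0, 0], "linear": [0, 0, 0], "grip": 0.075},
    {"delta_rot": [0, 0, 0], "linear": [0, 0, 0], "grip": 0.075},
    {"delta_rot": [0, 0, 0], "linear": [0, 0, 0], "grip": 0.075},
    {"delta_rot": [0, 0, 0], "linear": [0, 0, 0], "grip": 0.075}
  ]
}}

```text
t: 6.5
tool_pos: [0.5382, -0.0036, 0.0915]
tool_rot: [-1.888, -1.758, -0.689]
contact_force: [-0.9, 0.5, 1.0]
opening: 0.0747
grip_force: 0.0
```

{"method": "jog_arm", "body": {
  "steps": [
    {"delta_rot": [0, 0, 0], "linear": [0, 0, 0.01], "grip": 0.075},
    {"delta_rot": [0, 0, 0], "linear": [0, 0, 0.01], "grip": 0.075},
    {"delta_rot": [0, 0, 0], "linear": [0, 0, 0.01], "grip": 0.075},
    {"delta_rot": [0, 0, 0], "linear": [0, 0, 0.01], "grip": 0.075},
    {"delta_rot": [0, 0, 0], "linear": [0, 0, 0.007], "grip": 0.075},
    {"delta_rot": [0, 0, 0], "linear": [0, 0, 0], "grip": 0.075}
  ]
}}

```text
t: 7.1
tool_pos: [0.5395, 0.0276, 0.0544]
tool_rot: [-1.886, -1.757, -0.687]
contact_force: [0.6, -0.3, 0.1]
opening: 0.0747
grip_force: 0.0
```

{"method": "jog_arm", "body": {
  "newtons": 40,
  "steps": [
    {"delta_rot": [0, 0, 0], "linear": [0, 0, 0], "grip": 0.02},
    {"delta_rot": [0, 0, 0], "linear": [0, 0, 0], "grip": 0.02},
    {"delta_rot": [0, 0, 0], "linear": [0, 0, 0], "grip": 0.02},
    {"delta_rot": [0, 0, 0], "linear": [0, 0, 0], "grip": 0.02},
    {"delta_rot": [0, 0, 0], "linear": [0, 0, 0], "grip": 0.02},
    {"delta_rot": [0, 0, 0], "linear": [0, 0, 0], "grip": 0.02},
    {"delta_rot": [0, 0, 0], "linear": [0, 0, 0], "grip": 0.02},
    {"delta_rot": [0, 0, 0], "linear": [0, 0, 0], "grip": 0.02}
  ]
}}

```text
t: 7.9
tool_pos: [0.5408, 0.026, 0.0562]
tool_rot: [-1.888, -1.759, -0.69]
contact_force: [-1.7, -4.6, 4.0]
opening: 0.0249
grip_force: 39.9
```

```bash
python3 - <<'E'
from h import *
np.set_printoptions(precision=4,suppress=True)
o,R,g=rep();print(o["tool_pos"],g,o["opening"],o["grip_force"],M.T@o["contact_force"])
E
```

```text
[0.5408 0.026  0.0562] [-0.0473  0.0085  0.0707] 0.02490215284453678 39.89221215248108 [-4.6604  1.3227  3.9729]
```

{"method": "jog_arm", "body": {
  "steps": [
    {"delta_rot": [0, 0, 0], "linear": [0, 0.005, -0.001], "grip": 0.02},
    {"delta_rot": [0, 0, 0], "linear": [0, 0.005, -0.001], "grip": 0.02},
    {"delta_rot": [0, 0, 0], "linear": [0, 0.005, 0], "grip": 0.02},
    {"delta_rot": [0, 0, 0], "linear": [0, 0.005, 0], "grip": 0.02},
    {"delta_rot": [0, 0, 0], "linear": [0.0005, 0.005, 0.0005], "grip": 0.02},
    {"delta_rot": [0, 0, 0], "linear": [0.0008, 0.005, 0.0007], "grip": 0.02},
    {"delta_rot": [0, 0, 0], "linear": [0, 0, 0], "grip": 0.02}
  ]
}}

```text
t: 8.6
tool_pos: [0.5691, 0.0243, 0.056]
tool_rot: [-1.887, -1.76, -0.684]
contact_force: [-3.3, -6.2, 1.3]
opening: 0.0247
grip_force: 41.9
```

```bash
cat > r.py <<'E'
from h import *
np.set_printoptions(precision=4,suppress=True)
o,R,g=rep();print(g,o["opening"],o["grip_force"],"F",M.T@o["contact_force"],o["t"])
E
python3 r.py
```

```text
[-0.047  -0.0199  0.0705] 0.024673798012784215 41.86152756214142 F [-6.4454  2.8274  1.2796] 8.6
```

{"method": "jog_arm", "body": {
  "steps": [
    {"delta_rot": [0, 0, 0], "linear": [-0.001, 0.0025, -0.0008], "grip": 0.02},
    {"delta_rot": [0, 0, 0], "linear": [0, 0.002, 0], "grip": 0.02},
    {"delta_rot": [0, 0, 0], "linear": [0, 0, 0], "grip": 0.02}
  ]
}}

```text
t: 8.9
tool_pos: [0.5726, 0.0243, 0.0561]
tool_rot: [-1.884, -1.757, -0.685]
contact_force: [-4.7, 1.0, 1.0]
opening: 0.0245
grip_force: 40.7
```

```bash
python3 r.py
```

```text
[-0.0467 -0.0235  0.0706] 0.024514245833433954 40.68704009056091 F [0.6524 4.798  0.9759] 8.9
```

{"method": "jog_arm", "body": {
  "steps": [
    {"delta_rot": [0, 0, 0], "linear": [-0.0007, -0.005, -0.0006], "grip": 0.02},
    {"delta_rot": [0, 0, 0], "linear": [-0.0006, -0.005, -0.0005], "grip": 0.02},
    {"delta_rot": [0, 0, 0], "linear": [-0.0005, -0.005, -0.0004], "grip": 0.02},
    {"delta_rot": [0, 0, 0], "linear": [-0.0003, -0.005, -0.0002], "grip": 0.02},
    {"delta_rot": [0, 0, 0], "linear": [-0.0001, -0.005, -0.0001], "grip": 0.02},
    {"delta_rot": [0, 0, 0], "linear": [0.0001, -0.005, 0.0001], "grip": 0.02},
    {"delta_rot": [0, 0, 0], "linear": [0.0003, -0.005, 0.0002], "grip": 0.02},
    {"delta_rot": [0, 0, 0], "linear": [0.0005, -0.005, 0.0004], "grip": 0.02},
    {"delta_rot": [0, 0, 0], "linear": [0.0006, -0.005, 0.0005], "grip": 0.02},
    {"delta_rot": [0, 0, 0], "linear": [0.0007, -0.005, 0.0006], "grip": 0.02}
  ]
}}

```text
t: 9.9
tool_pos: [0.5284, 0.0229, 0.0556]
tool_rot: [-1.903, -1.762, -0.692]
contact_force: [10.2, -8.8, -10.7]
opening: 0.0245
grip_force: 39.6
```

```bash
python3 r.py
```

```text
[-0.0512  0.0209  0.0703] 0.024470689410854618 39.5665043592453 F [ -8.0249 -10.8058 -10.6813] 9.9
```

{"method": "jog_arm", "body": {
  "steps": [
    {"delta_rot": [0, 0, 0], "linear": [-0.0025, -0.0015, 0], "grip": 0.02},
    {"delta_rot": [0, 0, 0], "linear": [0, -0.0015, 0], "grip": 0.02},
    {"delta_rot": [0, 0, 0], "linear": [0, 0, 0], "grip": 0.02}
  ]
}}

```text
t: 10.2
tool_pos: [0.5254, 0.0234, 0.0557]
tool_rot: [-1.897, -1.76, -0.697]
contact_force: [10.0, -0.6, -6.0]
opening: 0.0245
grip_force: 39.7
```

```bash
python3 r.py; python3 - <<'E'
from h import *
b,d=ctrl.get_image("top");b0=cv2.imread("pics/top0.png")[:,:,::-1]
for im in(b0,b):
    s=im[250:300,338:366].astype(int)
    red=(s[:,:,0]-s[:,:,1]>70).mean(1); blu=(s[:,:,2]-s[:,:,0]>40).mean(1)
    r=np.arange(250,300); print("pad row",(r*red).sum()/red.sum(),"jaw row",(r*blu).sum()/blu.sum())
print("mm per px",np.linalg.norm(atz("top",(350,270),.04)-atz("top",(350,280),.04))*100)
E
```

```text
[-0.051   0.0239  0.0703] 0.024539721790032255 39.67234432697296 F [  0.0975 -10.005   -5.9688] 10.2
pad row 275.60194174757277 jaw row 267.2810810810811
pad row 277.2017543859649 jaw row 269.63350785340316
mm per px 2.134054057741037
```

{"method": "jog_arm", "body": {
  "steps": [
    {"delta_rot": [0, 0, 0], "linear": [-0.0007, 0.0052, -0.0006], "grip": 0.02},
    {"delta_rot": [0, 0, 0], "linear": [-0.0006, 0.0052, -0.0005], "grip": 0.02},
    {"delta_rot": [0, 0, 0], "linear": [-0.0004, 0.0052, -0.0004], "grip": 0.02},
    {"delta_rot": [0, 0, 0], "linear": [-0.0002, 0.0052, -0.0002], "grip": 0.02},
    {"delta_rot": [0, 0, 0], "linear": [-0.0001, 0.0052, -0.0001], "grip": 0.02},
    {"delta_rot": [0, 0, 0], "linear": [0.0001, 0.0052, 0.0001], "grip": 0.02},
    {"delta_rot": [0, 0, 0], "linear": [0.0003, 0.0052, 0.0002], "grip": 0.02},
    {"delta_rot": [0, 0, 0], "linear": [0.0005, 0.0052, 0.0004], "grip": 0.02},
    {"delta_rot": [0, 0, 0], "linear": [0.0006, 0.0052, 0.0005], "grip": 0.02},
    {"delta_rot": [0, 0, 0], "linear": [0.0007, 0.0052, 0.0006], "grip": 0.02}
  ]
}}

```text
t: 11.25
tool_pos: [0.5721, 0.0203, 0.0554]
tool_rot: [-1.886, -1.761, -0.683]
contact_force: [-5.2, -8.4, 3.1]
opening: 0.0245
grip_force: 43.1
```

```bash
python3 r.py
```

```text
[-0.0508 -0.0232  0.07  ] 0.024501493293827618 43.14751446247101 F [-8.7524  4.6111  3.101 ] 11.25
```

{"method": "jog_arm", "body": {
  "steps": [
    {"delta_rot": [0, 0, 0], "linear": [-0.0015, -0.0052, -0.0012], "grip": 0.02},
    {"delta_rot": [0, 0, 0], "linear": [0, -0.0052, 0], "grip": 0.02},
    {"delta_rot": [0, 0, 0], "linear": [0, -0.0052, 0], "grip": 0.02},
    {"delta_rot": [0, 0, 0], "linear": [0, -0.0052, 0], "grip": 0.02},
    {"delta_rot": [0, 0, 0], "linear": [0, -0.0052, 0], "grip": 0.02},
    {"delta_rot": [0, 0, 0], "linear": [0, -0.0052, 0], "grip": 0.02},
    {"delta_rot": [0, 0, 0], "linear": [0, -0.0052, 0], "grip": 0.02},
    {"delta_rot": [0, 0, 0], "linear": [0, -0.0052, 0], "grip": 0.02},
    {"delta_rot": [0, 0, 0], "linear": [0, -0.0052, 0], "grip": 0.02},
    {"delta_rot": [0, 0, 0], "linear": [0, -0.0052, 0], "grip": 0.02}
  ]
}}

```text
t: 12.25
tool_pos: [0.5256, 0.0195, 0.0551]
tool_rot: [-1.902, -1.762, -0.695]
contact_force: [8.5, -9.0, -8.8]
opening: 0.024
grip_force: 39.4
```

```bash
cat > j.py <<'E'
exec(open('r.py').read())
b,d=ctrl.get_image("top");b0=cv2.imread("pics/top0.png")[:,:,::-1]
v=[]
for im in(b0,b):
    s=im[250:330,338:366].astype(int);r=np.arange(250,330)
    red=(s[:,:,0]-s[:,:,1]>70).mean(1);blu=(s[:,:,2]-s[:,:,0]>40).mean(1)
    v.append([(r*red).sum()/red.sum(),(r*blu).sum()/blu.sum()])
print("pad,jaw mm",(np.array(v[1])-v[0])*2.13)
E
python3 j.py
```

```text
[-0.0548  0.0235  0.0697] 0.024023030356512518 39.414276480674744 F [-8.3742 -9.0862 -8.7662] 12.25
pad,jaw mm [11.4979 13.065 ]
```

The jaw has moved about 12 mm, but the pads are creeping off towards -x. I'll swing back and regrasp deeper.

{"method": "jog_arm", "body": {
  "steps": [
    {"delta_rot": [0, 0, 0], "linear": [-0.0005, 0.0052, 0], "grip": 0.02},
    {"delta_rot": [0, 0, 0], "linear": [0, 0.0052, 0], "grip": 0.02},
    {"delta_rot": [0, 0, 0], "linear": [0, 0.0052, 0], "grip": 0.02},
    {"delta_rot": [0, 0, 0], "linear": [0, 0.0052, 0], "grip": 0.02},
    {"delta_rot": [0, 0, 0], "linear": [0, 0.0052, 0], "grip": 0.02},
    {"delta_rot": [0, 0, 0], "linear": [0, 0.0052, 0], "grip": 0.02},
    {"delta_rot": [0, 0, 0], "linear": [0, 0.0052, 0], "grip": 0.02},
    {"delta_rot": [0, 0, 0], "linear": [0, 0.0052, 0], "grip": 0.02},
    {"delta_rot": [0, 0, 0], "linear": [0, 0.0052, 0], "grip": 0.02},
    {"delta_rot": [0, 0, 0], "linear": [0, 0.0052, 0], "grip": 0.02}
  ]
}}

```text
t: 13.3
tool_pos: [0.5711, 0.0185, 0.0553]
tool_rot: [-1.884, -1.76, -0.683]
contact_force: [-9.2, -8.0, 8.3]
opening: 0.0242
grip_force: 47.8
```

{"method": "jog_arm", "body": {
  "steps": [
    {"delta_rot": [0, 0, 0], "linear": [0, 0, 0], "grip": 0.05},
    {"delta_rot": [0, 0, 0], "linear": [0, 0, 0], "grip": 0.05},
    {"delta_rot": [0, 0, 0], "linear": [0, 0, 0], "grip": 0.05},
    {"delta_rot": [0, 0, 0], "linear": [0, 0, 0], "grip": 0.05}
  ]
}}

```text
t: 13.7
tool_pos: [0.5733, 0.0196, 0.0552]
tool_rot: [-1.888, -1.758, -0.69]
contact_force: [0.6, 0.4, 0.2]
opening: 0.05
grip_force: 0.0
```

```bash
python3 j.py; python3 - <<'E'
from h import *
b,d=ctrl.get_image("top");o,R,g=rep()
y=cv2.resize(np.rot90(b[190:310,350:450]),None,fx=5.5,fy=5.5,interpolation=2)
cv2.imwrite("pics/c5.png",np.clip(y[:,:,::-1].astype(float)*1.8,0,255).astype(np.uint8))
# true finger z profile from depth near the fingers
for s in(-1,1):
  for rr in(.025,.03,.035):
    q=proj("top",[o["tool_pos"]+s*rr*R[:,1]-k*R[:,2] for k in(.1,.09,.08,.07,.06,.05)])
    print(s*rr,[np.round(M.T@(atd("top",p,d[int(round(p[1])),int(round(p[0]))])-O),3).tolist() for p in q])
E
```

```text
[-0.0514 -0.0244  0.0698] 0.05002429352094754 0.0 F [ 0.464  -0.5254  0.2124] 13.7
pad,jaw mm [13.0383 13.213 ]
-0.025 [[-0.099, 0.002, 0.157], [-0.094, 0.002, 0.143], [-0.088, 0.002, 0.133], [-0.082, 0.001, 0.123], [-0.063, 0.007, 0.2], [-0.056, 0.008, 0.201]]
-0.03 [[-0.101, 0.006, 0.145], [-0.094, 0.007, 0.144], [-0.088, 0.007, 0.132], [-0.081, 0.007, 0.127], [-0.063, 0.012, 0.201], [-0.056, 0.012, 0.198]]
-0.035 [[-0.105, 0.01, 0.125], [-0.096, 0.011, 0.128], [-0.088, 0.011, 0.133], [-0.081, 0.012, 0.127], [-0.063, 0.016, 0.2], [-0.056, 0.017, 0.201]]
0.025 [[-0.099, -0.046, 0.156], [-0.092, -0.046, 0.152], [-0.091, -0.05, 0.115], [-0.102, -0.063, -0.001], [-0.063, -0.038, 0.2], [-0.056, -0.037, 0.201]]
0.03 [[-0.099, -0.051, 0.157], [-0.093, -0.051, 0.149], [-0.087, -0.052, 0.136], [-0.082, -0.053, 0.122], [-0.063, -0.042, 0.2], [-0.056, -0.041, 0.201]]
0.035 [[-0.105, -0.06, 0.126], [-0.094, -0.057, 0.143], [-0.087, -0.056, 0.14], [-0.081, -0.057, 0.127], [-0.063, -0.047, 0.2], [-0.056, -0.046, 0.198]]
```

View pics/c5.png

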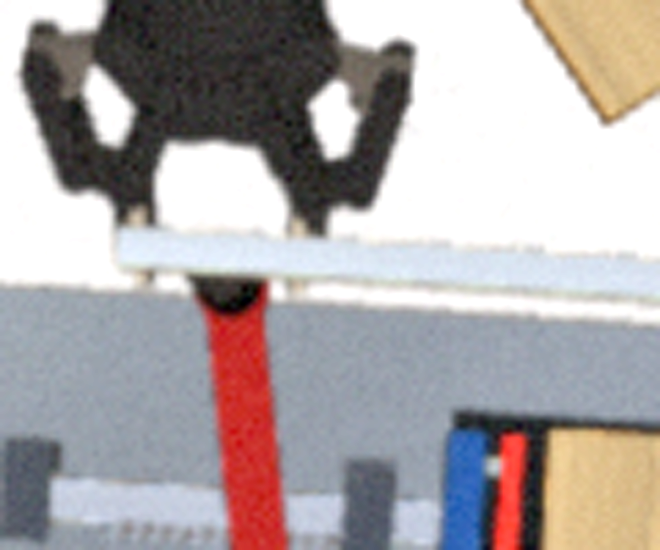

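The top crop shows the fingertips just past the lamp at (145,280) and (297,290), and the grip's inner edge at (230,310). The hold is shallow, so I'll go about 10 mm deeper and regrasp.

{"method": "jog_arm", "body": {
  "newtons": 30,
  "steps": [
    {"delta_rot": [0, 0, 0], "linear": [0.003, 0, 0.004], "grip": 0.05},
    {"delta_rot": [0, 0, 0], "linear": [0.003, 0, 0.004], "grip": 0.05},
    {"delta_rot": [0, 0, 0], "linear": [0, 0, 0], "grip": 0.02},
    {"delta_rot": [0, 0, 0], "linear": [0, 0, 0], "grip": 0.02},
    {"delta_rot": [0, 0, 0], "linear": [0, 0, 0], "grip": 0.02},
    {"delta_rot": [0, 0, 0], "linear": [0, 0, 0], "grip": 0.02},
    {"delta_rot": [0, 0, 0], "linear": [0, 0, 0], "grip": 0.02},
    {"delta_rot": [0, 0, 0], "linear": [0, 0, 0], "grip": 0.02}
  ]
}}

```text
t: 14.6
tool_pos: [0.574, 0.0294, 0.053]
tool_rot: [-1.887, -1.758, -0.689]
contact_force: [-0.1, 4.4, -0.7]
opening: 0.0255
grip_force: 29.8
```

```bash
python3 r.py
```

```text
[-0.0416 -0.0243  0.0675] 0.025456554044563373 29.844910204410553 F [ 4.3871  0.4206 -0.725 ] 14.6
```

{"method": "jog_arm", "body": {
  "steps": [
    {"delta_rot": [0, 0, 0], "linear": [-0.0007, -0.0052, -0.0006], "grip": 0.02},
    {"delta_rot": [0, 0, 0], "linear": [-0.0006, -0.0052, -0.0005], "grip": 0.02},
    {"delta_rot": [0, 0, 0], "linear": [-0.0004, -0.0052, -0.0004], "grip": 0.02},
    {"delta_rot": [0, 0, 0], "linear": [-0.0002, -0.0052, -0.0002], "grip": 0.02},
    {"delta_rot": [0, 0, 0], "linear": [-0.0001, -0.0052, -0.0001], "grip": 0.02},
    {"delta_rot": [0, 0, 0], "linear": [0.0001, -0.0052, 0.0001], "grip": 0.02},
    {"delta_rot": [0, 0, 0], "linear": [0.0003, -0.0052, 0.0002], "grip": 0.02},
    {"delta_rot": [0, 0, 0], "linear": [0.0005, -0.0052, 0.0004], "grip": 0.02},
    {"delta_rot": [0, 0, 0], "linear": [0.0006, -0.0052, 0.0005], "grip": 0.02},
    {"delta_rot": [0, 0, 0], "linear": [0.0007, -0.0052, 0.0006], "grip": 0.02}
  ]
}}

```text
t: 15.6
tool_pos: [0.5264, 0.028, 0.0526]
tool_rot: [-1.904, -1.763, -0.692]
contact_force: [9.8, -9.4, -8.7]
opening: 0.0255
grip_force: 29.6
```

```bash
python3 j.py
```

```text
[-0.0462  0.0232  0.0672] 0.025504059004220602 29.64393675327301 F [ -8.6682 -10.4357  -8.7103] 15.6
pad,jaw mm [19.0497 20.6593]
```

{"method": "jog_arm", "body": {
  "steps": [
    {"delta_rot": [0, 0, 0], "linear": [-0.0007, 0.0052, -0.0006], "grip": 0.02},
    {"delta_rot": [0, 0, 0], "linear": [-0.0006, 0.0052, -0.0005], "grip": 0.02},
    {"delta_rot": [0, 0, 0], "linear": [-0.0004, 0.0052, -0.0004], "grip": 0.02},
    {"delta_rot": [0, 0, 0], "linear": [-0.0002, 0.0052, -0.0002], "grip": 0.02},
    {"delta_rot": [0, 0, 0], "linear": [-0.0001, 0.0052, -0.0001], "grip": 0.02},
    {"delta_rot": [0, 0, 0], "linear": [0.0001, 0.0052, 0.0001], "grip": 0.02},
    {"delta_rot": [0, 0, 0], "linear": [0.0003, 0.0052, 0.0002], "grip": 0.02},
    {"delta_rot": [0, 0, 0], "linear": [0.0005, 0.0052, 0.0004], "grip": 0.02},
    {"delta_rot": [0, 0, 0], "linear": [0.0006, 0.0052, 0.0005], "grip": 0.02},
    {"delta_rot": [0, 0, 0], "linear": [0.0007, 0.0052, 0.0006], "grip": 0.02}
  ]
}}

```text
t: 16.65
tool_pos: [0.5726, 0.0275, 0.0527]
tool_rot: [-1.887, -1.761, -0.682]
contact_force: [-6.1, -4.5, 0.7]
opening: 0.0252
grip_force: 33.7
```

```bash
python3 r.py
```

```text
[-0.0435 -0.0232  0.0673] 0.02521531418675139 33.687193393707275 F [-4.9151  5.7953  0.7428] 16.65
```

{"method": "jog_arm", "body": {
  "steps": [
    {"delta_rot": [0, 0, 0], "linear": [0, -0.0052, 0], "grip": 0.02},
    {"delta_rot": [0, 0, 0], "linear": [0, -0.0052, 0], "grip": 0.02},
    {"delta_rot": [0, 0, 0], "linear": [0, -0.0052, 0], "grip": 0.02},
    {"delta_rot": [0, 0, 0], "linear": [0, -0.0052, 0], "grip": 0.02},
    {"delta_rot": [0, 0, 0], "linear": [0, -0.0052, 0], "grip": 0.02},
    {"delta_rot": [0, 0, 0], "linear": [0, -0.0052, 0], "grip": 0.02}
  ]
}}

```text
t: 17.25
tool_pos: [0.5478, 0.0252, 0.0525]
tool_rot: [-1.907, -1.764, -0.692]
contact_force: [10.0, -13.8, -8.1]
opening: 0.0249
grip_force: 32.2
```

```bash
python3 j.py
```

```text
[-0.0475  0.0017  0.0672] 0.024875564668295335 32.17310965061188 F [-13.04   -10.9318  -8.1331] 17.25
pad,jaw mm [22.7213 23.5233]
```

{"method": "jog_arm", "body": {
  "steps": [
    {"delta_rot": [0, 0, 0], "linear": [-0.0019, -0.003, -0.0016], "grip": 0.02},
    {"delta_rot": [0, 0, 0], "linear": [0, -0.004, 0], "grip": 0.02},
    {"delta_rot": [0, 0, 0], "linear": [0, -0.004, 0], "grip": 0.02},
    {"delta_rot": [0, 0, 0], "linear": [0, -0.004, 0], "grip": 0.02}
  ]
}}

```text
t: 17.7
tool_pos: [0.5316, 0.0261, 0.0526]
tool_rot: [-1.902, -1.762, -0.693]
contact_force: [8.0, -6.9, -8.1]
opening: 0.0248
grip_force: 29.8
```

```bash
python3 r.py
```

```text
[-0.0478  0.0179  0.0672] 0.02475621470789461 29.779722690582275 F [-6.3511 -8.5034 -8.0923] 17.7
```

{"method": "jog_arm", "body": {
  "steps": [
    {"delta_rot": [0, 0, 0], "linear": [0, -0.003, 0], "grip": 0.02},
    {"delta_rot": [0, 0, 0], "linear": [0, -0.003, 0], "grip": 0.02}
  ]
}}

```text
t: 17.9
tool_pos: [0.5257, 0.027, 0.0526]
tool_rot: [-1.901, -1.761, -0.693]
contact_force: [10.7, -1.5, -9.8]
opening: 0.0247
grip_force: 29.8
```

```bash
python3 j.py
```

```text
[-0.0474  0.0239  0.0673] 0.02468340386340808 29.8385488986969 F [ -0.7159 -10.7365  -9.8379] 17.9
pad,jaw mm [25.8909 28.7338]
```

{"method": "jog_arm", "body": {
  "steps": [
    {"delta_rot": [0, 0, 0], "linear": [-0.0007, 0.0052, -0.0006], "grip": 0.02},
    {"delta_rot": [0, 0, 0], "linear": [-0.0006, 0.0052, -0.0005], "grip": 0.02},
    {"delta_rot": [0, 0, 0], "linear": [-0.0004, 0.0052, -0.0004], "grip": 0.02},
    {"delta_rot": [0, 0, 0], "linear": [-0.0002, 0.0052, -0.0002], "grip": 0.02},
    {"delta_rot": [0, 0, 0], "linear": [-0.0001, 0.0052, -0.0001], "grip": 0.02},
    {"delta_rot": [0, 0, 0], "linear": [0.0001, 0.0052, 0.0001], "grip": 0.02},
    {"delta_rot": [0, 0, 0], "linear": [0.0003, 0.0052, 0.0002], "grip": 0.02},
    {"delta_rot": [0, 0, 0], "linear": [0.0005, 0.0052, 0.0004], "grip": 0.02},
    {"delta_rot": [0, 0, 0], "linear": [0.0006, 0.0052, 0.0005], "grip": 0.02},
    {"delta_rot": [0, 0, 0], "linear": [0.0007, 0.0052, 0.0006], "grip": 0.02}
  ]
}}

```text
t: 18.95
tool_pos: [0.5722, 0.0254, 0.0526]
tool_rot: [-1.887, -1.761, -0.683]
contact_force: [-5.2, -5.1, 1.4]
opening: 0.0248
grip_force: 33.7
```

{"method": "jog_arm", "body": {
  "steps": [
    {"delta_rot": [0, 0, 0], "linear": [0, 0, 0], "grip": 0.04},
    {"delta_rot": [0, 0, 0], "linear": [0, 0, 0], "grip": 0.04},
    {"delta_rot": [0, 0, 0], "linear": [0, 0, 0], "grip": 0.04}
  ]
}}

```text
t: 19.25
tool_pos: [0.574, 0.0268, 0.0535]
tool_rot: [-1.889, -1.758, -0.69]
contact_force: [-0.3, -0.3, -0.4]
opening: 0.04
grip_force: 0.0
```

```bash
python3 j.py; python3 - <<'E'
from h import *
b,d=ctrl.get_image("top")
s=np.clip(cv2.resize(np.rot90(b[240:350,315:400]),None,fx=6,fy=6,interpolation=2)[:,:,::-1].astype(float)*1.8,0,255).astype(np.uint8)
cv2.imwrite("pics/c6.png",s)
E
```

```text
[-0.0442 -0.0245  0.0681] 0.04000987521551727 0.0 F [-0.3216  0.3096 -0.4164] 19.25
pad,jaw mm [28.4543 28.875 ]
```

View pics/c6.png

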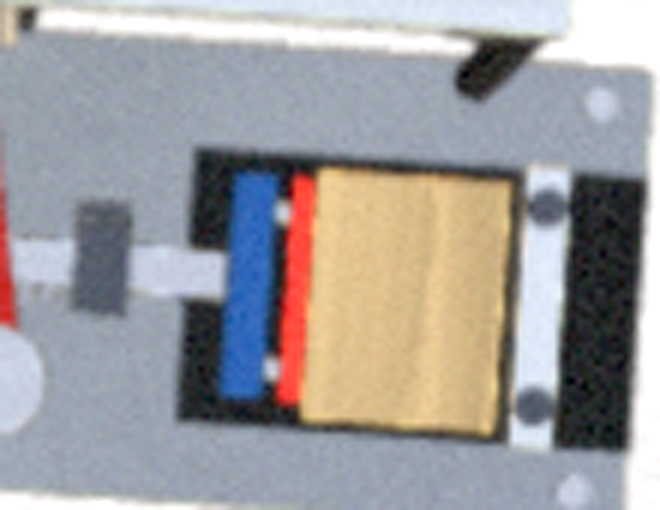

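The crop shows the pad touching the blank at about (308,290) and a gap of about 12 px, roughly 4–5 mm, between blank and fence. I'll regrasp and go carefully from here.

{"method": "jog_arm", "body": {
  "newtons": 30,
  "steps": [
    {"delta_rot": [0, 0, 0], "linear": [0.0015, 0, 0.0015], "grip": 0.04},
    {"delta_rot": [0, 0, 0], "linear": [0, 0, 0], "grip": 0.02},
    {"delta_rot": [0, 0, 0], "linear": [0, 0, 0], "grip": 0.02},
    {"delta_rot": [0, 0, 0], "linear": [0, 0, 0], "grip": 0.02},
    {"delta_rot": [0, 0, 0], "linear": [0, 0, 0], "grip": 0.02},
    {"delta_rot": [0, 0, 0], "linear": [0, 0, 0], "grip": 0.02}
  ]
}}

```text
t: 19.95
tool_pos: [0.574, 0.0293, 0.0533]
tool_rot: [-1.887, -1.758, -0.69]
contact_force: [-1.1, 0.9, 0.8]
opening: 0.0254
grip_force: 29.7
```

{"method": "jog_arm", "body": {
  "steps": [
    {"delta_rot": [0, 0, 0], "linear": [-0.001, -0.0052, -0.0008], "grip": 0.02},
    {"delta_rot": [0, 0, 0], "linear": [-0.0009, -0.0052, -0.0007], "grip": 0.02},
    {"delta_rot": [0, 0, 0], "linear": [-0.0007, -0.0052, -0.0005], "grip": 0.02},
    {"delta_rot": [0, 0, 0], "linear": [-0.0005, -0.0052, -0.0004], "grip": 0.02},
    {"delta_rot": [0, 0, 0], "linear": [-0.0002, -0.0052, -0.0002], "grip": 0.02}
  ]
}}

```text
t: 20.45
tool_pos: [0.5503, 0.0265, 0.0532]
tool_rot: [-1.894, -1.758, -0.696]
contact_force: [10.1, 5.0, -4.8]
opening: 0.0251
grip_force: 29.9
```

```bash
python3 j.py
```

```text
[-0.0461 -0.0008  0.0678] 0.025076983688788808 29.948240518569946 F [ 5.6688 -9.6862 -4.7554] 20.45
pad,jaw mm [30.2672 30.7336]
```

{"method": "jog_arm", "body": {
  "steps": [
    {"delta_rot": [0, 0, 0], "linear": [0, -0.004, 0], "grip": 0.02},
    {"delta_rot": [0, 0, 0], "linear": [0, -0.004, 0], "grip": 0.02}
  ]
}}

```text
t: 20.7
tool_pos: [0.5428, 0.0265, 0.0532]
tool_rot: [-1.895, -1.759, -0.696]
contact_force: [12.1, 4.2, -5.4]
opening: 0.0247
grip_force: 30.0
```

{"method": "jog_arm", "body": {
  "steps": [
    {"delta_rot": [0, 0, 0], "linear": [0.0004, -0.003, 0.0003], "grip": 0.02},
    {"delta_rot": [0, 0, 0], "linear": [0.0004, -0.003, 0.0003], "grip": 0.02}
  ]
}}

```text
t: 20.9
tool_pos: [0.5374, 0.0267, 0.0531]
tool_rot: [-1.898, -1.76, -0.695]
contact_force: [8.8, -4.9, -5.4]
opening: 0.0249
grip_force: 30.0
```

```bash
python3 j.py
```

```text
[-0.0468  0.0121  0.0677] 0.02485658942215641 29.97182071208954 F [-4.2121 -9.0925 -5.3993] 20.9
pad,jaw mm [31.3232 34.1804]
```

{"method": "jog_arm", "body": {
  "steps": [
    {"delta_rot": [0, 0, 0], "linear": [0, -0.0025, 0], "grip": 0.02},
    {"delta_rot": [0, 0, 0], "linear": [0, -0.0025, 0], "grip": 0.02}
  ]
}}

```text
t: 21.15
tool_pos: [0.5326, 0.0271, 0.0531]
tool_rot: [-1.898, -1.76, -0.696]
contact_force: [11.3, 0.2, -6.3]
opening: 0.0253
grip_force: 29.9
```

{"method": "jog_arm", "body": {
  "steps": [
    {"delta_rot": [0, 0, 0], "linear": [0, -0.002, 0], "grip": 0.02},
    {"delta_rot": [0, 0, 0], "linear": [0, -0.002, 0], "grip": 0.02}
  ]
}}

```text
t: 21.35
tool_pos: [0.5287, 0.0276, 0.0531]
tool_rot: [-1.898, -1.76, -0.697]
contact_force: [11.8, -0.9, -6.4]
opening: 0.0247
grip_force: 30.1
```

```bash
python3 j.py
```

```text
[-0.0465  0.0209  0.0677] 0.024743362383594647 30.129337906837463 F [ -0.0848 -11.8054  -6.3533] 21.35
pad,jaw mm [31.4196 35.8152]
```

{"method": "jog_arm", "body": {
  "steps": [
    {"delta_rot": [0, 0, 0], "linear": [0, -0.0015, 0], "grip": 0.02},
    {"delta_rot": [0, 0, 0], "linear": [0, -0.0015, 0], "grip": 0.02}
  ]
}}

```text
t: 21.6
tool_pos: [0.5259, 0.028, 0.0531]
tool_rot: [-1.898, -1.759, -0.697]
contact_force: [13.7, 2.7, -7.9]
opening: 0.0253
grip_force: 29.9
```

```bash
python3 j.py
```

```text
[-0.0463  0.0237  0.0677] 0.025308627145246954 29.946840405464172 F [  3.6664 -13.4811  -7.9423] 21.6
pad,jaw mm [28.968  36.3098]
```

{"method": "jog_arm", "body": {
  "steps": [
    {"delta_rot": [0, 0, 0], "linear": [-0.0009, 0.0052, -0.0007], "grip": 0.02},
    {"delta_rot": [0, 0, 0], "linear": [-0.0006, 0.0052, -0.0005], "grip": 0.02},
    {"delta_rot": [0, 0, 0], "linear": [-0.0004, 0.0052, -0.0004], "grip": 0.02},
    {"delta_rot": [0, 0, 0], "linear": [-0.0002, 0.0052, -0.0002], "grip": 0.02},
    {"delta_rot": [0, 0, 0], "linear": [-0.0001, 0.0052, -0.0001], "grip": 0.02},
    {"delta_rot": [0, 0, 0], "linear": [0.0001, 0.0052, 0.0001], "grip": 0.02},
    {"delta_rot": [0, 0, 0], "linear": [0.0003, 0.0052, 0.0002], "grip": 0.02},
    {"delta_rot": [0, 0, 0], "linear": [0.0005, 0.0052, 0.0004], "grip": 0.02},
    {"delta_rot": [0, 0, 0], "linear": [0.0006, 0.0052, 0.0005], "grip": 0.02},
    {"delta_rot": [0, 0, 0], "linear": [0.0007, 0.0052, 0.0006], "grip": 0.02}
  ]
}}

```text
t: 22.65
tool_pos: [0.5723, 0.025, 0.0528]
tool_rot: [-1.886, -1.76, -0.684]
contact_force: [-5.4, -9.0, 3.7]
opening: 0.025
grip_force: 32.9
```

```bash
python3 j.py
```

```text
[-0.046  -0.023   0.0674] 0.02496940901897805 32.852001786231995 F [-9.3229  4.7315  3.7241] 22.65
pad,jaw mm [31.3987 35.909 ]
```

{"method": "jog_arm", "body": {
  "steps": [
    {"delta_rot": [0, 0, 0], "linear": [-0.0012, -0.003, -0.001], "grip": 0.02},
    {"delta_rot": [0, 0, 0], "linear": [-0.0006, -0.003, -0.0005], "grip": 0.02},
    {"delta_rot": [0, 0, 0], "linear": [-0.0003, -0.002, -0.0003], "grip": 0.02}
  ]
}}

```text
t: 23.0
tool_pos: [0.5662, 0.0241, 0.0528]
tool_rot: [-1.89, -1.756, -0.692]
contact_force: [1.6, 2.2, -3.8]
opening: 0.025
grip_force: 31.0
```

```bash
python3 r.py
```

```text
[-0.0474 -0.0169  0.0673] 0.024969917428544076 31.03906810283661 F [ 2.2807 -1.463  -3.7929] 23.0
```

{"method": "jog_arm", "body": {
  "steps": [
    {"delta_rot": [0, 0, 0], "linear": [-0.0002, -0.0015, -0.0002], "grip": 0.02},
    {"delta_rot": [0, 0, 0], "linear": [-0.0002, -0.0015, -0.0002], "grip": 0.02}
  ]
}}

```text
t: 23.2
tool_pos: [0.5636, 0.0238, 0.0528]
tool_rot: [-1.891, -1.756, -0.693]
contact_force: [7.4, 6.1, -5.5]
opening: 0.025
grip_force: 30.7
```

```bash
python3 j.py
```

```text
[-0.0479 -0.0143  0.0673] 0.0250227707381771 30.7353875041008 F [ 6.5978 -6.992  -5.4866] 23.2
pad,jaw mm [31.4052 35.7803]
```

Now in small steps.

{"method": "jog_arm", "body": {
  "steps": [
    {"delta_rot": [0, 0, 0], "linear": [0, -0.0015, 0], "grip": 0.02},
    {"delta_rot": [0, 0, 0], "linear": [0, 0, 0], "grip": 0.02}
  ]
}}

```text
t: 23.45
tool_pos: [0.5626, 0.0236, 0.0527]
tool_rot: [-1.892, -1.757, -0.694]
contact_force: [7.3, 5.6, -4.9]
opening: 0.0255
grip_force: 30.6
```

```bash
python3 r.py
```

```text
[-0.0482 -0.0133  0.0673] 0.025491994873211625 30.594205856323242 F [ 6.1315 -6.8765 -4.898 ] 23.45
```

{"method": "jog_arm", "body": {
  "steps": [
    {"delta_rot": [0, 0, 0], "linear": [0, -0.0012, 0], "grip": 0.02},
    {"delta_rot": [0, 0, 0], "linear": [0, 0, 0], "grip": 0.02}
  ]
}}

```text
t: 23.65
tool_pos: [0.5619, 0.0234, 0.0527]
tool_rot: [-1.893, -1.758, -0.695]
contact_force: [8.5, 4.4, -6.8]
opening: 0.0248
grip_force: 30.5
```

```bash
python3 r.py
```

```text
[-0.0484 -0.0125  0.0673] 0.024818297618146353 30.462208092212677 F [ 4.9913 -8.193  -6.8101] 23.65
```

{"method": "jog_arm", "body": {
  "steps": [
    {"delta_rot": [0, 0, 0], "linear": [0, -0.0015, 0], "grip": 0.02},
    {"delta_rot": [0, 0, 0], "linear": [0, 0, 0], "grip": 0.02}
  ]
}}

```text
t: 23.85
tool_pos: [0.5609, 0.0233, 0.0527]
tool_rot: [-1.895, -1.758, -0.695]
contact_force: [10.4, 3.7, -6.8]
opening: 0.0252
grip_force: 30.4
```

{"method": "jog_arm", "body": {
  "steps": [
    {"delta_rot": [0, 0, 0], "linear": [0, -0.0015, 0], "grip": 0.02},
    {"delta_rot": [0, 0, 0], "linear": [0, 0, 0], "grip": 0.02}
  ]
}}

```text
t: 24.05
tool_pos: [0.5596, 0.0232, 0.0527]
tool_rot: [-1.895, -1.758, -0.696]
contact_force: [11.3, 3.1, -8.1]
opening: 0.0248
grip_force: 30.3
```

```bash
python3 j.py
```

```text
[-0.0488 -0.0103  0.0673] 0.02482586692820321 30.26611179113388 F [  3.9369 -11.0683  -8.1468] 24.05
pad,jaw mm [31.3987 36.187 ]
```

{"method": "jog_arm", "body": {
  "steps": [
    {"delta_rot": [0, 0, 0], "linear": [0, -0.0015, 0], "grip": 0.02},
    {"delta_rot": [0, 0, 0], "linear": [0, 0, 0], "grip": 0.02}
  ]
}}

```text
t: 24.3
tool_pos: [0.5583, 0.0231, 0.0527]
tool_rot: [-1.896, -1.758, -0.696]
contact_force: [10.8, 3.9, -8.6]
opening: 0.0254
grip_force: 30.2
```

{"method": "jog_arm", "body": {
  "steps": [
    {"delta_rot": [0, 0, 0], "linear": [0, -0.001, 0], "grip": 0.02},
    {"delta_rot": [0, 0, 0], "linear": [0, 0, 0], "grip": 0.02}
  ]
}}

```text
t: 24.5
tool_pos: [0.5574, 0.023, 0.0527]
tool_rot: [-1.896, -1.759, -0.696]
contact_force: [11.2, 2.9, -8.8]
opening: 0.0249
grip_force: 30.1
```

```bash
python3 j.py
```

```text
[-0.0491 -0.0081  0.0673] 0.02491815418091575 30.125133991241455 F [  3.6529 -10.9518  -8.7563] 24.5
pad,jaw mm [31.4986 36.549 ]
```

{"method": "jog_arm", "body": {
  "steps": [
    {"delta_rot": [0, 0, 0], "linear": [0, -0.001, 0], "grip": 0.02},
    {"delta_rot": [0, 0, 0], "linear": [0, -0.001, 0], "grip": 0.02}
  ]
}}

```text
t: 24.75
tool_pos: [0.5558, 0.0228, 0.0527]
tool_rot: [-1.898, -1.759, -0.696]
contact_force: [11.6, 1.3, -9.4]
opening: 0.0248
grip_force: 30.0
```

{"method": "jog_arm", "body": {
  "steps": [
    {"delta_rot": [0, 0, 0], "linear": [0, -0.001, 0], "grip": 0.02},
    {"delta_rot": [0, 0, 0], "linear": [0, 0, 0], "grip": 0.02}
  ]
}}

```text
t: 24.95
tool_pos: [0.5546, 0.0227, 0.0527]
tool_rot: [-1.897, -1.759, -0.696]
contact_force: [12.8, 2.1, -8.3]
opening: 0.0247
grip_force: 30.0
```

```bash
python3 j.py
```

```text
[-0.0496 -0.0053  0.0672] 0.024714842016370545 30.019355714321136 F [  3.0421 -12.6044  -8.3335] 24.95
pad,jaw mm [31.7006 36.8137]
```

{"method": "jog_arm", "body": {
  "steps": [
    {"delta_rot": [0, 0, 0], "linear": [0, -0.001, 0], "grip": 0.02},
    {"delta_rot": [0, 0, 0], "linear": [0, 0, 0], "grip": 0.02}
  ]
}}

```text
t: 25.2
tool_pos: [0.5539, 0.0227, 0.0527]
tool_rot: [-1.898, -1.759, -0.696]
contact_force: [13.0, 1.5, -9.0]
opening: 0.025
grip_force: 30.1
```

{"method": "jog_arm", "body": {
  "steps": [
    {"delta_rot": [0, 0, 0], "linear": [0, -0.001, 0], "grip": 0.02},
    {"delta_rot": [0, 0, 0], "linear": [0, 0, 0], "grip": 0.02}
  ]
}}

```text
t: 25.4
tool_pos: [0.553, 0.0227, 0.0526]
tool_rot: [-1.899, -1.759, -0.696]
contact_force: [13.0, 0.5, -9.1]
opening: 0.0248
grip_force: 30.1
```

```bash
python3 j.py
```

```text
[-0.0497 -0.0037  0.0672] 0.024847360495912057 30.10007232427597 F [  1.4231 -12.8841  -9.088 ] 25.4
pad,jaw mm [31.7889 37.2325]
```

{"method": "jog_arm", "body": {
  "steps": [
    {"delta_rot": [0, 0, 0], "linear": [0, -0.001, 0], "grip": 0.02},
    {"delta_rot": [0, 0, 0], "linear": [0, 0, 0], "grip": 0.02}
  ]
}}

```text
t: 25.65
tool_pos: [0.5524, 0.0226, 0.0526]
tool_rot: [-1.899, -1.759, -0.697]
contact_force: [14.8, 0.8, -10.2]
opening: 0.0251
grip_force: 30.1
```

{"method": "jog_arm", "body": {
  "steps": [
    {"delta_rot": [0, 0, 0], "linear": [0, -0.001, 0], "grip": 0.02},
    {"delta_rot": [0, 0, 0], "linear": [0, 0, 0], "grip": 0.02}
  ]
}}

```text
t: 25.85
tool_pos: [0.5517, 0.0225, 0.0526]
tool_rot: [-1.9, -1.76, -0.697]
contact_force: [15.3, 1.5, -10.8]
opening: 0.0251
grip_force: 30.1
```

{"method": "jog_arm", "body": {
  "steps": [
    {"delta_rot": [0, 0, 0], "linear": [0, -0.001, 0], "grip": 0.02},
    {"delta_rot": [0, 0, 0], "linear": [0, 0, 0], "grip": 0.02}
  ]
}}

```text
t: 26.05
tool_pos: [0.5511, 0.0225, 0.0526]
tool_rot: [-1.901, -1.76, -0.698]
contact_force: [17.4, 1.0, -12.1]
opening: 0.0249
grip_force: 30.2
```

```bash
python3 j.py
```

```text
[-0.0501 -0.0018  0.0672] 0.024938846780983556 30.191819071769714 F [  2.2015 -17.2398 -12.0843] 26.05
pad,jaw mm [31.8588 37.4661]
```

The force has risen sharply to 17 N at mid-stroke, so the blank is clamped. I'll ease off, let go and draw back.

{"method": "jog_arm", "body": {
  "steps": [
    {"delta_rot": [0, 0, 0], "linear": [0, 0.002, 0], "grip": 0.02},
    {"delta_rot": [0, 0, 0], "linear": [0, 0.001, 0], "grip": 0.075},
    {"delta_rot": [0, 0, 0], "linear": [0, 0, 0], "grip": 0.075},
    {"delta_rot": [0, 0, 0], "linear": [0, 0, 0], "grip": 0.075},
    {"delta_rot": [0, 0, 0], "linear": [0, 0, 0], "grip": 0.075},
    {"delta_rot": [0, 0, 0], "linear": [0, 0, 0], "grip": 0.075},
    {"delta_rot": [0, 0, 0], "linear": [0, 0, 0], "grip": 0.075}
  ]
}}

```text
t: 26.8
tool_pos: [0.5493, 0.0242, 0.0533]
tool_rot: [-1.888, -1.758, -0.689]
contact_force: [-0.2, 0.2, 0.4]
opening: 0.0754
grip_force: 0.0
```

{"method": "jog_arm", "body": {
  "steps": [
    {"delta_rot": [0, 0, 0], "linear": [0, 0, -0.01], "grip": 0.075},
    {"delta_rot": [0, 0, 0], "linear": [0, 0, -0.02], "grip": 0.075},
    {"delta_rot": [0, 0, 0], "linear": [0, 0, -0.02], "grip": 0.075},
    {"delta_rot": [0, 0, 0], "linear": [0, 0, -0.02], "grip": 0.075},
    {"delta_rot": [0, 0, 0], "linear": [0, 0, -0.02], "grip": 0.075},
    {"delta_rot": [0, 0, 0], "linear": [0, 0, -0.02], "grip": 0.075},
    {"delta_rot": [0, 0, 0], "linear": [0, 0, 0], "grip": 0.075},
    {"delta_rot": [0, 0, 0], "linear": [0, 0, 0], "grip": 0.075}
  ]
}}

```text
t: 27.6
tool_pos: [0.5445, -0.0468, 0.1376]
tool_rot: [-1.889, -1.759, -0.69]
contact_force: [-0.5, 0.3, -0.6]
opening: 0.075
grip_force: 0.0
```

```bash
python3 j.py
```

```text
[-0.1196 -0.0004  0.1522] 0.07497817623306129 0.0 F [ 0.238   0.4894 -0.6376] 27.6
pad,jaw mm [31.9786 37.3823]
```

The jaw held at 37.4 mm after release and the arm is clear of everything, so I'll hand in.

```bash
python3 -c "
from station import ctrl
print(ctrl.finish_job())"
```

```text
the job is handed in; nothing more can be done
None
```

The blank is clamped against the fence: the lever went solid at about 17 N in mid-stroke after roughly 37 mm of jaw travel, I let go and drew back with the jaw holding, and handed in at about 28 s; the judge's result was not shown.

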